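# Lock the gear motors away in the swing-bar bin

## Task

Lock the gear motors away: turn the key clockwise as far as it goes to unlock the bin, push the post on its bar until the bar has swung fully open against its stop, and lay every gear motor that lies loose on the table (not those in the trays at the back) on the floor of the bin, none on top of another. Then push the bar fully shut again, turn the key fully back to lock it, pull the key out and leave it in the empty square cup that stands on the table on the left.

Things in the scene. Friction and masses are not known exactly. Their poses are not given: they have to be found in the camera images.
- bin: Grey open-topped steel bin fixed to the table: inner space 170 mm along x by 124 mm along y, floor 8 mm and wall tops 50 mm above the table, walls 4 mm. Origin on the table under the centre of the inner space; z up. A pivot post stands outside its +x end, the lock outside its -x end (towards the robot). Turned by 0.1 to 0.45 rad.
- bar (a joint): Angle of the flat steel swing bar (255 x 52 x 6 mm, top 60 mm above the table) about its vertical pin, rad, clockwise from above. 0: shut against its stop, along the middle of the bin's mouth; 1.48: open against its stop, on the bin's +y side. Turns easily (0.5 N at the free end), stays where left. While locked, a brass cam at its free end keeps it shut.
- bar_pivot (a point): Centre of the bar's fixed vertical pin, at the height of the bar's top; at (115, 0, 60) mm in the bin's frame.
- bar_post (a point): Top of the round black push post (18 mm across, 42 mm tall, 60 to 102 mm above the table) on the bar near its free end, 200 mm from the pivot. From pivot to post is the bin's -x when the bar is shut, nearly the bin's +y when open. Push this post sideways to swing the bar.
- lock (a joint): Angle of the lock cylinder, rad, clockwise seen from above: 0 locked (stop), 1.4 unlocked (stop). Moderate friction (0.06 N m). Turned by the key, which has about 0.1 rad of play either way in the cylinder. It goes back to 0 only when the bar is shut.
- lock_axis (a point): Centre of the keyhole, on the top of the lock's cover 44 mm above the table, on the vertical axis of the cylinder; at (-140, 34, 44) mm in the bin's frame. The keyhole is a slot 28 mm long along the bin's x and 12 mm wide.
- key: Loose key 74 mm tall, upright in the lock. Origin mid underside, z up its stem. Foot 24 x 8 x 8 mm (x, y, z), stem 9 mm thick, collar 22 mm across at 20 mm, resting on the lock; black bow from 38 to 74 mm, 34 mm wide (x), 9 mm thick (y: grip across it). When locked its x is the bin's x; only within 0.15 rad of that does it come out, straight up (20 mm).
- key_mid (a point): Point on the key's axis 37 mm above its underside, its middle.
- key_cup: Clear empty square cup fixed to the table on the left, 98 x 98 mm over the rim, 60 mm high, floor 2 mm thick, about 75 mm wide inside at the floor. Origin at the middle of its underside. The key goes here.
- motor_a: Dark grey gear motor 26 x 69 x 32 mm (x, y, z), 70 g, lying on the table to the right of the bin, or absent. Origin at the middle of its underside, y along its length (body from -35 to +33 mm), z up; 24 to 26 mm wide along x.
- motor_b: Dark grey gear motor 26 x 69 x 32 mm (x, y, z), 70 g, lying on the table to the right of the bin, or absent. Origin at the middle of its underside, y along its length (body from -35 to +33 mm), z up; 24 to 26 mm wide along x.
- motor_c: Dark grey gear motor 26 x 69 x 32 mm (x, y, z), 70 g, lying on the table to the right of the bin, or absent. Origin at the middle of its underside, y along its length (body from -35 to +33 mm), z up; 24 to 26 mm wide along x.
- motor_d: Dark grey gear motor 26 x 69 x 32 mm (x, y, z), 70 g, lying on the table to the right of the bin, or absent. Origin at the middle of its underside, y along its length (body from -35 to +33 mm), z up; 24 to 26 mm wide along x.
Things that resemble listed ones, but are neither listed nor needed, are in the scene too. What is shaped like the motor_d but turquoise is not meant.

How it is judged:
On the way, in this order (a step that is already met when the one before it is completed fails the run):
1. the key has been turned to the unlocked stop (value of joint lock above 1.25 rad), for 0.2 s.
2. the bar has been swung open to its stop (value of joint bar above 1.38 rad), for 0.2 s.
3. every motor lies in the bin and the bar is shut against its stop (value of joint bar below 0.04 rad and x of motor_a in the frame of bin between -0.085 and 0.085 m and y of motor_a in the frame of bin between -0.062 and 0.062 m and z of motor_a in the frame of bin between 0 and 0.034 m and x of motor_b in the frame of bin between -0.085 and 0.085 m and y of motor_b in the frame of bin between -0.062 and 0.062 m and z of motor_b in the frame of bin between 0 and 0.034 m and x of motor_c in the frame of bin between -0.085 and 0.085 m and y of motor_c in the frame of bin between -0.062 and 0.062 m and z of motor_c in the frame of bin between 0 and 0.034 m and x of motor_d in the frame of bin between -0.085 and 0.085 m and y of motor_d in the frame of bin between -0.062 and 0.062 m and z of motor_d in the frame of bin between 0 and 0.034 m), for 0.2 s.
4. the key has been turned back to the locked stop (value of joint bar below 0.04 rad and value of joint lock below 0.12 rad), for 0.2 s.
At the end, for the whole second after the job is handed in: Every motor present lies in the bin with its origin within the inner walls and less than 34 mm above the table; the bar is within 0.04 rad of shut and the lock within 0.12 rad of locked; the key lies at rest in the cup, its middle within 45 mm of the cup's centre and less than 58 mm above the table (all of step 4 and x of motor_a in the frame of bin between -0.085 and 0.085 m and y of motor_a in the frame of bin between -0.062 and 0.062 m and z of motor_a in the frame of bin between 0 and 0.034 m and x of motor_b in the frame of bin between -0.085 and 0.085 m and y of motor_b in the frame of bin between -0.062 and 0.062 m and z of motor_b in the frame of bin between 0 and 0.034 m and x of motor_c in the frame of bin between -0.085 and 0.085 m and y of motor_c in the frame of bin between -0.062 and 0.062 m and z of motor_c in the frame of bin between 0 and 0.034 m and x of motor_d in the frame of bin between -0.085 and 0.085 m and y of motor_d in the frame of bin between -0.062 and 0.062 m and z of motor_d in the frame of bin between 0 and 0.034 m and horizontal distance between key_mid and key_cup below 0.045 m and height (world z) of key_mid between 0 and 0.058 m and linear speed of key below 0.02 m/s); the robot touches nothing.
Of motor_a, motor_b, motor_c, motor_d only 2 to 4 are there at a start; the rules pass over those that are not, and their reading is None.
At some moment in a run one of motor_a, motor_b, motor_c, motor_d may be knocked a few centimetres aside while the robot is not near it.
It also fails if it takes over 210 s, if anything falls off the work surface, if the arm or the gripper's body presses on something with over 40 N, if the wrist force passes 120 N, or if a joint passes its speed limit or range.

## Robot

A 6-joint arm with a two-finger parallel gripper is mounted at the origin on a cart in front of the work surface, level with it; the furniture and walls round the work are solid. World frame = base frame: x ahead of the robot, y to its left, z up, the work surface at z = 0. Lengths are in m, angles in rad, forces in N, time in s.
With the tool pointing down it reaches from about 0.35 to 0.925 m from the base axis. Payload 6.4 kg.
Tool frame: the origin (TCP) lies on the mounting face of the last link; the fingertips stand 173 mm ahead of it and the grasp point (between the pads) lies 155 mm ahead of it; z points along the fingers, y is the line along which they close (so a half turn about z gives the same grasp; the last joint's range is limited). The gripper opens to 85 mm and grips with 20 to 120 N. Pads are 22 mm wide; open, the fingers measure 114 mm over their backs; the gripper's body (76 mm by 85 mm) begins 54 mm behind the grasp point. The pads swing forward as they close: fully open they stand 13 mm farther back than shut.
Start: joints at [1.131, 0.245, 1.558, -0, 1.339, -0.174], TCP at [0.171, 0.627, 0.405] pointing down, gripper open.
Joint ranges: [-3.13, 3.13], [-1.02, 2.26], [0.13, 2.54], [-0.95, 4.09], [0.21, 2.88], [-2.74, 2.74]. Speed limits (rad/s): [2.57, 2.57, 3.14, 3.14, 3.14, 3.14].

## Interface

Orientations are given as [roll, pitch, yaw] about the fixed x, y, z axes, in that order (R = Rz(yaw) Ry(pitch) Rx(roll)).
In Python, from cell import ctrl gives the robot as it stands. The module is installed in compiled form; this text tells all that it offers.
- The arm moves only by the tool carry_out, never from a script. Its arguments are lists of equal length, an entry for each row: "claw": the finger opening in m, from 0 to 0.0854; "xyz": the shift along the tool's x, y, z in m, a list of three; "spin": the turn about the tool's z in degrees. A call has 1 to 20 rows; each row shifts and turns the commanded pose from where the row before left it, along the tool's axes as they then stand; what a row does not reach is not made up. A row lasts 1/8 s, in which the tool goes at most 62.5 mm and 10.7 degrees, less where a joint would pass 70% of its speed; a pose out of reach is approached as far as the arm can. A call with a gripper value outside its range is refused whole. The fingers move at their own pace and stop on an object; "force" is the grip in N (left out, the last holds). Time passes only in rows, so rows that do not move let the fingers close. It gives the time, the measured TCP pose, the force, the opening and the grip force at its end, in the units of the state.
- ctrl.get_state(): the state, without advancing time (a new reading comes with each control period).
- ctrl.camera(name): name is "side" or "top" or "wrist"; returns a dict with "color" (384x512x3 uint8, red, green, blue), "fx", "fy", "cx", "cy" (pixels), "k1" (the pictures are not rectified: a ray, as slopes to the right and down, at radius r is drawn at 1 + k1 r^2 times it, then the intrinsics apply), "rvec" (rotation vector, rad) and "tvec" (3), from world to camera coordinates, as OpenCV has them. Camera axes: x right, y down, z forward; pixel columns grow to the right and rows downward; lengths in m; the calibration is good to about 2 mm. A picture is of the moment at which its call begins. There is no depth.
- ctrl.close_job(): hands the job in; it is judged then, once.
The state is a dict: "time_s": time; "qpos": joint angles; "joint_velocities": joint speeds; "joint_torque": joint torques, N m; "position": TCP position; "eef_rot": TCP orientation; "ft_force": force on the tool from outside, world axes, zero at the start; "moment": the same for the moment, N m; "width": opening from 0.0 (shut) to 1.0 (fully open); "grip_force": force on a finger pad.
Only numpy, scipy, OpenCV 4.12 (cv2) and the standard library are available. Lean on these libraries where they do the work, as an engineer would, in place of code of your own. Each camera call takes 0.05 s, during which the arm holds its last target. There are 200 camera calls.

## Working session

There is one attempt and no reset: what is moved stays moved. The work goes in short steps, Python scripts to look and compute and a tool call to move; the robot and the scene stay as the last step left them, time stands still between calls to the robot, and variables do not carry over. Pictures are saved under pics/ and viewed, at most 14 in all, crops included, and the job is handed in when it is done.

Besides the shell and the picture viewer there is one more tool, called after "Emit:" by a JSON object that holds its "op" and its "data". carry_out: Moves the arm, as the interface text tells. Its arguments: {"type":"object","properties":{"claw":{"type":"array"},"xyz":{"type":"array"},"spin":{"type":"array"},"force":{"type":"number"}},"required":["claw","xyz","spin"]}

```bash
mkdir -p pics; cat > h.py <<'E'
import numpy as np, cv2
from cell import ctrl
def cam(n,save=None):
    c=ctrl.camera(n); 
    if save: cv2.imwrite('pics/'+save+'.png',c['color'][:,:,::-1])
    return c
def ray(c,u,v):
    d=np.array([(u-c['cx'])/c['fx'],(v-c['cy'])/c['fy']]); s=d.copy()
    for _ in range(20): s=d/(1+c['k1']*(s@s))
    R=cv2.Rodrigues(np.array(c['rvec'],float))[0]; t=np.array(c['tvec'],float).ravel()
    return -R.T@t, R.T@np.array([s[0],s[1],1])
def onz(c,u,v,z):
    o,d=ray(c,u,v); return o+d*(z-o[2])/d[2]
def proj(c,p):
    R=cv2.Rodrigues(np.array(c['rvec'],float))[0]; q=R@np.array(p,float)+np.array(c['tvec'],float).ravel()
    s=q[:2]/q[2]; s=s*(1+c['k1']*(s@s)); return np.array([c['cx']+c['fx']*s[0],c['cy']+c['fy']*s[1]])
E
python3 - <<'E'
from h import *
np.set_printoptions(precision=4,suppress=True)
a=cam('top','top0');b=cam('side','side0');w=cam('wrist','wrist0')
for c in (a,b,w):
    o,d=ray(c,256,192);print(o,d,c['fx'],c['k1'])
s=ctrl.get_state();print(s)
E
```

```text
[0.2437 0.0049 1.6581] [ 0.1789 -0.0229 -0.984 ] 492.4044225176206 -0.21582126572257626
[ 0.0824 -1.0155  0.6101] [ 0.3809  0.8149 -0.437 ] 465.2944128355349 -0.02670737417389454
[0.0978 0.6462 0.3736] [ 0.2701 -0.0796 -0.9597] 269.53025051062826 -0.027634183813857606
{'time_s': 0.15, 'qpos': array([ 1.1309,  0.2457,  1.5587, -0.    ,  1.3387, -0.1741]), 'joint_velocities': array([ 0.0017, -0.002 , -0.0035, -0.0001, -0.0014,  0.0008]), 'joint_torque': array([ -0.0012, -42.9988, -32.6552,  -0.0002,   0.0035,  -0.    ]), 'position': array([0.1707, 0.627 , 0.4038]), 'eef_rot': array([-3.1401, -0.0003,  2.8758]), 'ft_force': array([-0.3227, -0.8163,  0.181 ]), 'moment': array([-0.036 ,  0.0186,  0.0468]), 'grip_force': 0.0, 'width': 0.9996943980981177}
```

View pics/top0.png

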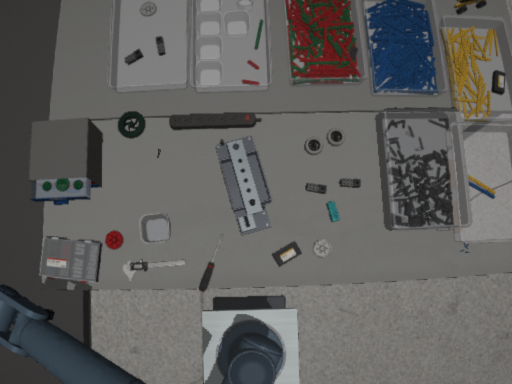

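View pics/side0.png

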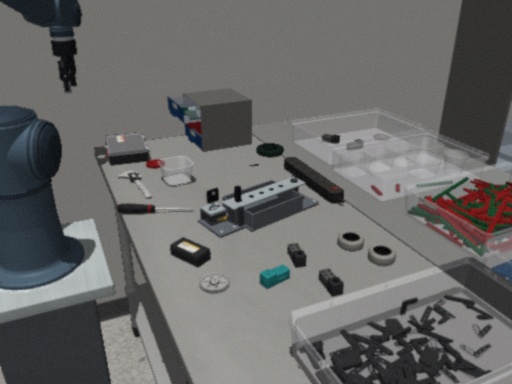

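The top view shows the bin at about (243,185), the cup at (155,228), two grey loose motors at (316,188) and (350,183), and a turquoise decoy at (334,211). The side view shows the key at (212,196) and the post at (238,193).

```bash
python3 - <<'E'
from h import *
a=cv2.imread('pics/top0.png');b=cv2.imread('pics/side0.png')
A=cv2.resize(a[130:240,205:285],None,fx=5,fy=5,interpolation=2)
A2=cv2.resize(a[165:225,295:375],None,fx=5,fy=5,interpolation=2)
B=cv2.resize(b[170:240,190:330],None,fx=4,fy=4)
im=np.zeros((600,800,3),np.uint8); im[:550,:400]=A; im[:300,400:]=A2; im[310:590,400:]=B[:280,:400]
cv2.imwrite('pics/c1.png',im)
E
```

```text
(no output)
```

View pics/c1.png

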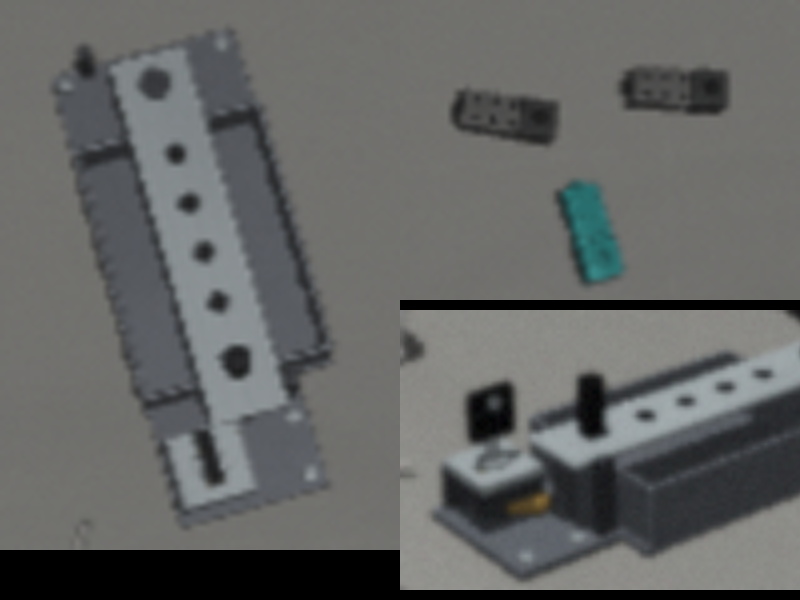

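The crop shows the pivot at (236,146.6), the post top at (252.4,202) and the key bow at (247,221.6) in the top image. The second crop shows the two motors.

```bash
python3 - <<'E'
from h import *
np.set_printoptions(precision=4,suppress=True)
a=cam('top')
piv=onz(a,236,146.7,.06);post=onz(a,252.3,202,.095);key=onz(a,246.8,221.5,.095)
d=piv-post;yaw=np.arctan2(d[1],d[0]);print(piv,post,key,'yaw',yaw,np.linalg.norm(d[:2]))
R=lambda y:np.array([[np.cos(y),-np.sin(y)],[np.sin(y),np.cos(y)]])
o=piv[:2]-R(yaw)@[.115,0];print('bin',o,'lock',o+R(yaw)@[-.14,.034])
print('cup',onz(a,155,228,.03))
g=cv2.cvtColor(a['color'],6+1).astype(int)
m=((g<72)).astype(np.uint8); m[:165]=0;m[220:]=0;m[:,:295]=0;m[:,372:]=0
m=cv2.morphologyEx(m,cv2.MORPH_CLOSE,np.ones((5,5)))
for c in cv2.findContours(m,0,2)[0]:
    if cv2.contourArea(c)<60: continue
    r=cv2.minAreaRect(c);bx=cv2.boxPoints(r)
    W=np.array([onz(a,*p,.016)[:2] for p in bx]);e=W[1]-W[0],W[2]-W[1];L=max(e,key=np.linalg.norm)
    print(r,W.mean(0),'len ang',np.linalg.norm(e[0]),np.linalg.norm(e[1]),np.degrees(np.arctan2(L[1],L[0])))
E
```

```text
[0.6911 0.0297 0.06  ] [ 0.4956 -0.0186  0.095 ] [0.4331 0.001  0.095 ] yaw 0.24199930257414531 0.2013499730739464
bin [0.5794 0.0021] lock [0.4354 0.0016]
cup [0.4272 0.3085 0.03  ]
((315.1023864746094, 188.1296844482422), (20.56406021118164, 8.29572868347168), 6.709836959838867) [ 0.5495 -0.2353] len ang 0.02884810766973401 0.07057257213889516 -98.52184423305886
((349.0, 183.0), (8.0, 20.0), 90.0) [ 0.5638 -0.3539] len ang 0.07008352812332876 0.02809030973276862 -91.66105592395876
```

Emit:
{"op": "carry_out", "data": {"claw": [0.085,0.085,0.085,0.085,0.085,0.085,0.085,0.085,0.085,0.085,0.085,0.085,0.085,0.085,0.06,0.05,0.04,0.04], "xyz": [[-0.03,-0.038,0.004],[-0.03,-0.038,0.004],[-0.03,-0.038,0.004],[-0.03,-0.038,0.004],[-0.03,-0.038,0.004],[-0.03,-0.038,0.004],[-0.03,-0.038,0.004],[-0.03,-0.038,0.004],[-0.03,-0.038,0.004],[-0.03,-0.038,0.004],[-0.03,-0.038,0.004],[-0.03,-0.038,0.004],[-0.03,-0.038,0.004],[-0.03,-0.038,0.004],[0,0,0],[0,0,0],[0,0,0],[0,0,0]], "spin": [0,0,0,0,0,0,0,0,0,0,0,0,0,0,-9.7,-9.7,-9.7,0]}}

```text
time_s: 2.45
position: [0.4362, 0.0035, 0.3486]
eef_rot: [3.141, -0.0, -2.902]
ft_force: [-0.3, 0.9, -0.8]
width: 0.474
grip_force: 0.0
```

```bash
python3 - <<'E'
from h import *
np.set_printoptions(precision=4,suppress=True)
w=cam('wrist','w1');s=ctrl.get_state();print(s['position'],s['eef_rot'],s['ft_force'],s['width'])
np.save('w1.npy',w,allow_pickle=True)
print(proj(w,[.4354,.0016,.098]))
E
```

```text
[0.4362 0.0036 0.3486] [ 3.1416 -0.0001 -2.9023] [ 0.7598  0.5314 -0.0133] 0.469137876528442
[256.1405 203.01  ]
```

View pics/w1.png

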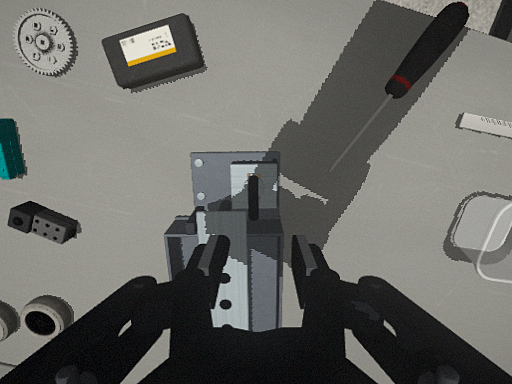

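The wrist view shows the key bow edge-on from (251,176) to (255,219), between the fingers' midline near column 256.

```bash
python3 - <<'E'
from h import *
np.set_printoptions(precision=4,suppress=True)
w=np.load('w1.npy',allow_pickle=True).item()
im=w['color'];sub=im[165:230,235:275].sum(2)<110
n,l,st,ce=cv2.connectedComponentsWithStats(sub.astype(np.uint8))
for i in range(1,n):
    if st[i,4]>40:
        p=st[i]; print(p,ce[i]+[235,165])
        ys,xs=np.where(l==i)
        for r in (ys.min(),ys.max()): print(onz(w,xs[ys==r].mean()+235,r+165,.098))
for r in range(170,224,4): print(r,[int(v) for v in im[r,240:268].sum(1)//3])
E
```

```text
[ 13  11  11  45 400] [253.0175 198.3925]
[ 0.4128 -0.0066  0.098 ]
[0.4513 0.0031 0.098 ]
170 [189, 187, 186, 187, 186, 186, 186, 189, 185, 188, 190, 185, 187, 192, 140, 77, 88, 87, 88, 93, 90, 88, 88, 91, 93, 89, 97, 96]
174 [188, 187, 184, 186, 188, 190, 183, 146, 124, 88, 144, 214, 157, 88, 88, 98, 98, 78, 72, 71, 87, 91, 88, 94, 92, 89, 91, 87]
178 [188, 188, 189, 192, 190, 195, 188, 160, 90, 36, 27, 32, 30, 31, 32, 34, 30, 25, 49, 68, 88, 93, 96, 93, 94, 94, 88, 98]
182 [189, 190, 187, 193, 139, 131, 189, 146, 53, 21, 24, 31, 28, 24, 28, 36, 33, 23, 75, 90, 88, 87, 74, 88, 93, 90, 94, 89]
186 [174, 181, 183, 149, 95, 77, 84, 74, 47, 26, 31, 35, 29, 29, 29, 33, 31, 17, 70, 84, 83, 85, 83, 76, 83, 85, 84, 89]
190 [199, 148, 82, 90, 89, 88, 94, 74, 34, 27, 33, 29, 29, 36, 32, 25, 20, 26, 74, 92, 85, 87, 90, 89, 89, 93, 95, 87]
194 [86, 91, 89, 89, 89, 94, 95, 75, 48, 23, 31, 37, 24, 30, 30, 28, 23, 20, 75, 92, 84, 91, 89, 88, 85, 85, 83, 89]
198 [93, 90, 85, 88, 89, 93, 96, 86, 40, 27, 25, 33, 29, 23, 26, 29, 25, 20, 41, 71, 86, 87, 92, 90, 84, 89, 90, 90]
202 [92, 88, 87, 89, 87, 82, 85, 79, 45, 21, 30, 25, 26, 33, 24, 31, 27, 25, 57, 86, 84, 83, 82, 85, 87, 86, 80, 88]
206 [94, 87, 89, 91, 87, 85, 89, 98, 62, 26, 23, 27, 24, 28, 25, 29, 28, 20, 52, 88, 95, 88, 88, 85, 86, 88, 88, 86]
210 [51, 53, 54, 57, 52, 60, 61, 58, 35, 20, 26, 24, 30, 29, 28, 22, 29, 20, 31, 55, 53, 59, 53, 54, 57, 53, 53, 57]
214 [93, 90, 85, 90, 86, 83, 62, 58, 33, 23, 27, 29, 21, 33, 29, 22, 26, 18, 38, 55, 61, 55, 53, 58, 51, 52, 54, 58]
218 [82, 93, 89, 86, 87, 89, 64, 57, 46, 32, 26, 22, 22, 27, 21, 26, 26, 26, 51, 61, 54, 60, 52, 53, 58, 58, 59, 53]
222 [83, 87, 87, 86, 89, 89, 63, 45, 45, 42, 42, 50, 39, 44, 46, 48, 43, 47, 39, 48, 47, 44, 40, 49, 43, 48, 42, 49]
```

Emit:
{"op": "carry_out", "data": {"claw": [0.04,0.04,0.04,0.04,0.0,0.0,0.0,0.0], "xyz": [[0.002,-0.003,0.03],[0,0,0.03],[0,0,0.03],[0,0,0.022],[0,0,0],[0,0,0],[0,0,0],[0,0,0]], "spin": [0,0,0,0,0,0,0,0], "force": 50}}

```text
time_s: 3.5
position: [0.4353, 0.0001, 0.2375]
eef_rot: [-3.141, 0.001, -2.9]
ft_force: [0.1, 0.5, 0.8]
width: 0.098
grip_force: 50.0
```

Emit:
{"op": "carry_out", "data": {"claw": [0,0,0,0,0,0,0,0,0,0,0], "xyz": [[0,0,0],[0,0,0],[0,0,0],[0,0,0],[0,0,0],[0,0,0],[0,0,0],[0,0,0],[0,0,0],[0,0,0],[0,0,0]], "spin": [8,8,8,8,8,8,8,8,8,8,0]}}

```text
time_s: 4.88
position: [0.4352, -0.0, 0.2373]
eef_rot: [3.141, 0.001, 1.989]
ft_force: [-0.2, -1.7, 2.7]
width: 0.094
grip_force: 50.6
```

```bash
python3 -c "
from h import *
s=ctrl.get_state();print(s['ft_force'],s['moment'],s['eef_rot'],s['width'],s['joint_torque'][5])"
```

```text
[-0.21701585 -1.67858346  2.65588155] [-0.29730904  0.15280692 -0.01287532] [3.14121527e+00 1.02446653e-03 1.98910087e+00] 0.09383342812844053 0.2710859477519989
```

Emit:
{"op": "carry_out", "data": {"claw": [0,0,0,0,0], "xyz": [[0,0,0],[0,0,0],[0,0,0],[0,0,0],[0,0,0]], "spin": [3,3,0,0,0]}}

```text
time_s: 5.5
position: [0.4353, -0.0, 0.2372]
eef_rot: [3.141, 0.001, 1.884]
ft_force: [-1.6, -1.9, 5.3]
width: 0.101
grip_force: 51.1
```

```bash
python3 -c "
from h import *
s=ctrl.get_state();print(s['ft_force'],s['moment'],s['eef_rot'],s['width'],s['joint_torque'][5])"
```

```text
[-1.55197921 -1.88748388  5.34036443] [-0.41771884  0.39546946  0.03750516] [3.14124057e+00 7.86836106e-04 1.88422749e+00] 0.10081638100710491 0.034448427613824606
```

Emit:
{"op": "carry_out", "data": {"claw": [0.04,0.04,0.04,0.04,0.04,0.04,0.04,0.04,0.04,0.04,0.04,0.04,0.04,0.04,0.04,0.04,0.04], "xyz": [[0,0,0],[0,0,0],[0,0,-0.03],[0,0,-0.03],[0,0,-0.03],[0,0,0],[0,0,0],[0,0,0],[0,0,0],[0,0,0],[0,0,0],[0,0,0],[0,0,0],[0,0,0],[0,0,0],[-0.055,-0.033,0],[0,0,0]], "spin": [0,0,0,0,0,-8.6,-8.6,-8.6,-8.6,-8.6,-8.6,-8.6,-8.6,-8.6,-8.6,0,0]}}

```text
time_s: 7.62
position: [0.4968, -0.0191, 0.325]
eef_rot: [3.14, -0.002, -2.9]
ft_force: [-0.5, -0.2, -0.3]
width: 0.47
grip_force: 0.0
```

```bash
python3 - <<'E'
from h import *
np.set_printoptions(precision=4,suppress=True)
w=cam('wrist','w2');s=ctrl.get_state();print(s['position'],s['eef_rot'],s['ft_force'],s['width'])
np.save('w2.npy',w,allow_pickle=True)
print(proj(w,[.4967,-.0183,.102]))
E
```

```text
[ 0.4956 -0.0186  0.3254] [ 3.1399 -0.0023 -2.8997] [-0.6716  0.3343  0.2474] 0.46729008016940093
[258.8834 216.645 ]
```

View pics/w2.png

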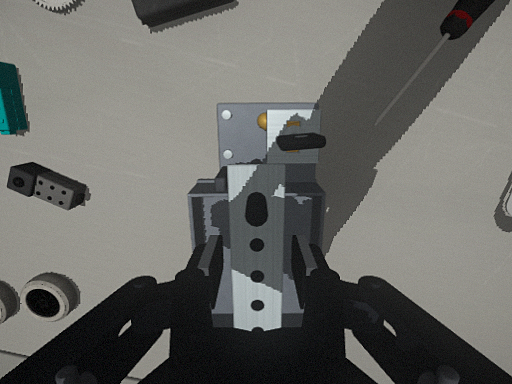

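The wrist view shows the key turned across, at (302,141), and the post at (256,209). The lock is unlocked.

Emit:
{"op": "carry_out", "data": {"claw": [0.04,0.04,0.026,0.026,0.026,0.026,0.026,0.026,0.026,0.026,0.026,0.026,0.026,0.026,0.026,0.026,0.026,0.026,0.026,0.026], "xyz": [[0,0,0.04],[0,0,0.04],[0,0,0],[0,0,0],[-0.0009,0.0185,0],[-0.0009,0.0185,0],[-0.0009,0.0185,0],[-0.0009,0.0185,0],[-0.0009,0.0185,0],[-0.0009,0.0185,0],[-0.0009,0.0185,0],[-0.0009,0.0185,0],[-0.0009,0.0185,0],[-0.0009,0.0185,0],[-0.0009,0.0185,0],[-0.0009,0.0185,0],[-0.0009,0.0185,0],[-0.0009,0.0185,0],[-0.0009,0.0185,0],[-0.0009,0.0185,0]], "spin": [0,0,0,0,5.3,5.3,5.3,5.3,5.3,5.3,5.3,5.3,5.3,5.3,5.3,5.3,5.3,5.3,5.3,5.3]}}

```text
time_s: 10.18
position: [0.6254, 0.2194, 0.2497]
eef_rot: [3.138, 0.001, 1.901]
ft_force: [-0.8, -0.0, 0.3]
width: 0.302
grip_force: 0.2
```

Emit:
{"op": "carry_out", "data": {"claw": [0.026,0.026,0.026,0.026], "xyz": [[0,0.004,0],[0,0.004,0],[0,0,0],[0,0,0]], "spin": [0,0,0,0]}}

```text
time_s: 10.68
position: [0.6299, 0.221, 0.2488]
eef_rot: [-3.131, -0.0, 1.906]
ft_force: [-18.6, -7.0, 15.1]
width: 0.306
grip_force: 9.8
```

Emit:
{"op": "carry_out", "data": {"claw": [0.04,0.04,0.04,0.04,0.06,0.06,0.06,0.06,0.06,0.06,0.06,0.06,0.06,0.06,0.06,0.06,0.06,0.06], "xyz": [[0,-0.004,0],[0,0,0],[0,0,-0.05],[0,0,-0.05],[-0.04,-0.0225,0],[-0.04,-0.0225,0],[-0.04,-0.0225,0],[-0.04,-0.0225,0],[-0.04,-0.0225,0],[-0.04,-0.0225,0],[-0.04,-0.0225,0],[-0.04,-0.0225,0],[-0.04,-0.0225,0],[-0.04,-0.0225,0],[0,0,0],[0,0,0],[0,0,0],[0,0,0]], "spin": [0,0,0,0,0,0,0,0,0,0,0,0,0,0,9.3,9.3,9.3,0]}}

```text
time_s: 12.92
position: [0.5463, -0.2316, 0.3473]
eef_rot: [3.14, 0.001, 1.419]
ft_force: [0.0, -1.1, -0.3]
width: 0.704
grip_force: 0.0
```

```bash
python3 - <<'E'
from h import *
np.set_printoptions(precision=4,suppress=True)
w=cam('wrist','w3');a=cam('top','top3');s=ctrl.get_state();print(s['position'],s['eef_rot'],s['ft_force'],s['width'])
np.save('w3.npy',w,allow_pickle=True)
im=np.hstack([w['color'],cv2.resize(a['color'][130:260,200:375],(288,214))[0:0].reshape(0,288,3) if 0 else np.vstack([cv2.resize(a['color'][120:260,195:375],(288,224)),np.zeros((160,288,3),np.uint8)])])
cv2.imwrite('pics/c3.png',im[:,:,::-1])
E
```

```text
[ 0.5462 -0.2315  0.3471] [3.1408 0.0004 1.4195] [ 0.2393  0.5436 -0.5923] 0.7042445638658198
```

View pics/c3.png

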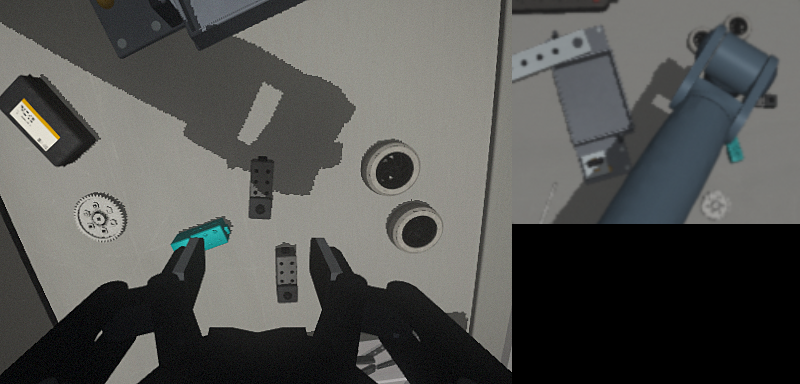

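The wrist view shows the two motors at about (261,187) and (287,273), with the turquoise decoy at (203,234). In the top crop the bar is fully open.

```bash
cat >> h.py <<'E'
def motors(c,z=.03,box=(100,320,230,310),th=75):
    y0,y1,x0,x1=box; im=c['color'].astype(int)
    g=im.max(2)<th
    m=np.zeros(g.shape,np.uint8); m[y0:y1,x0:x1]=g[y0:y1,x0:x1]
    m=cv2.morphologyEx(m,cv2.MORPH_OPEN,np.ones((3,3)));m=cv2.morphologyEx(m,cv2.MORPH_CLOSE,np.ones((7,7)))
    for k in cv2.findContours(m,0,2)[0]:
        if cv2.contourArea(k)<400: continue
        bx=cv2.boxPoints(cv2.minAreaRect(k)); W=np.array([onz(c,*p,z)[:2] for p in bx]);e=(W[1]-W[0],W[2]-W[1]);L=max(e,key=np.linalg.norm)
        print('px',bx.mean(0),'W',W.mean(0),np.linalg.norm(e[0]),np.linalg.norm(e[1]),'ang',np.degrees(np.arctan2(L[1],L[0]))%180)
E
python3 - <<'E'
from h import *
np.set_printoptions(precision=4,suppress=True)
w=np.load('w3.npy',allow_pickle=True).item()
print(proj(w,[.5495,-.2353,.03]),proj(w,[.5638,-.3539,.03]),onz(w,261,187,.03),onz(w,287,272,.03))
for th in (55,65): motors(w,th=th)
E
```

```text
[259.353  186.7438] [285.1092 276.7378] [ 0.5513 -0.2359  0.03  ] [ 0.5669 -0.3476  0.03  ]
px [261.5 187. ] W [ 0.5516 -0.2372] 0.024533006257425695 0.07105908839823225 ang 82.29489253690073
```

Emit:
{"op": "carry_out", "data": {"claw": [0.06,0.06,0.06,0.06,0.06,0.02,0.02,0.02,0.02,0.02,0.02,0.02,0.02], "xyz": [[-0.004,0.005,0.04],[0,0,0.04],[0,0,0.04],[0,0,0.03],[0,0,0.017],[0,0,0],[0,0,0],[0,0,0],[0,0,0],[0,0,-0.04],[0,0,-0.05],[0,0,-0.05],[0,0,0]], "spin": [0,0,0,0,0,0,0,0,0,0,0,0,0], "force": 40}}

```text
time_s: 14.65
position: [0.5517, -0.2369, 0.3253]
eef_rot: [3.132, 0.004, 1.417]
ft_force: [-0.4, 0.8, -0.2]
width: 0.283
grip_force: 39.7
```

Emit:
{"op": "carry_out", "data": {"claw": [0.02,0.02,0.02,0.02,0.02,0.02,0.02,0.02,0.02,0.02], "xyz": [[0,0,0],[0,0,0],[0,0,0],[0.0375,0.0203,0],[0.0375,0.0203,0],[0.0375,0.0203,0],[0.0375,0.0203,0],[0.0375,0.0203,0],[0.0375,0.0203,0],[0,0,0]], "spin": [-7.6,-7.6,-7.5,0,0,0,0,0,0,0]}}

```text
time_s: 15.9
position: [0.6145, 0.014, 0.318]
eef_rot: [-3.139, -0.001, 1.817]
ft_force: [0.3, -0.5, -1.6]
width: 0.284
grip_force: 39.7
```

```bash
python3 - <<'E'
from h import *
np.set_printoptions(precision=4,suppress=True)
w=cam('wrist','w4');s=ctrl.get_state();print(s['position'],s['eef_rot'],s['width'])
R=lambda y:np.array([[np.cos(y),-np.sin(y)],[np.sin(y),np.cos(y)]])
for x in (-.085,.085):
  for y in (-.062,.062): 
    p=np.array([.5794,.0021])+R(.242)@[x,y]; q=proj(w,[*p,.05]);print(q); cv2.circle(w['color'],tuple(int(v) for v in q),3,(255,0,0),1)
cv2.imwrite('pics/w4.png',w['color'][:,:,::-1])
E
```

```text
[0.6144 0.0126 0.3181] [-3.1392 -0.0007  1.8152] 0.2852382792906633
[135.7482 259.0343]
[117.3415 132.5852]
[305.1248 260.045 ]
[313.2805 132.9418]
```

View pics/w4.png

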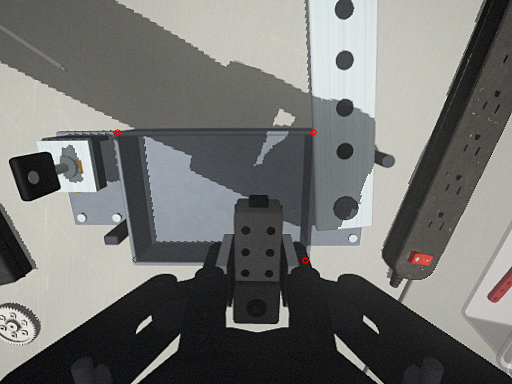

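The predicted bin corners (red) match the bin's inner corners, and the motor is held above the right half of the bin.

Emit:
{"op": "carry_out", "data": {"claw": [0.02,0.02,0.02,0.02,0.02,0.04,0.04,0.04,0.04,0.04,0.04,0.05], "xyz": [[0,0,0.04],[0,0,0.04],[0,0,0.03],[0,0,0.017],[0,0,0],[0,0,0],[0,0,0],[0,0,0],[0,0,-0.04],[0,0,-0.06],[0,0,-0.06],[0,0,0]], "spin": [0,0,0,0,0,0,0,0,0,0,0,0]}}

```text
time_s: 17.45
position: [0.6164, 0.0114, 0.3602]
eef_rot: [3.129, 0.005, 1.813]
ft_force: [0.1, 0.3, -0.3]
width: 0.585
grip_force: 0.0
```

Emit:
{"op": "carry_out", "data": {"claw": [0.06,0.06,0.06,0.06,0.06,0.06,0.06,0.06,0.06,0.06,0.06], "xyz": [[-0.0423,-0.0169,0],[-0.0423,-0.0169,0],[-0.0423,-0.0169,0],[-0.0423,-0.0169,0],[-0.0423,-0.0169,0],[-0.0423,-0.0169,0],[-0.0423,-0.0169,0],[-0.0423,-0.0169,0],[0,0,0],[0,0,0],[0,0,0]], "spin": [0,0,0,0,0,0,0,0,8,8,0]}}

```text
time_s: 18.82
position: [0.5644, -0.3494, 0.3516]
eef_rot: [-3.14, -0.001, 1.535]
ft_force: [-0.5, 0.4, -1.3]
width: 0.7
grip_force: 0.0
```

```bash
python3 - <<'E'
from h import *
np.set_printoptions(precision=4,suppress=True)
w=cam('wrist','w5');s=ctrl.get_state();print(s['position'],s['eef_rot'],s['width'],proj(w,[.566,-.35,.03]))
np.save('w5.npy',w,allow_pickle=True)
for th in (55,65,80): motors(w,th=th,box=(120,320,200,310))
E
```

```text
[ 0.5645 -0.3493  0.3518] [-3.1406 -0.0008  1.5361] 0.7047100286898932 [258.1715 183.7951]
px [258.3145 187.9175] W [ 0.5659 -0.356 ] 0.07201372570989784 0.024470586328508088 ang 85.23188975497175
px [250.  302.5] W [ 0.5498 -0.5091] 0.12690515017940868 0.05168534232219532 ang 177.98565253398002
px [218. 260.] W [ 0.5134 -0.4454] 0.042951408133759375 0.06116327122138658 ang 86.56219032554931
px [265.5 169.5] W [ 0.5746 -0.3371] 0.09081701449741392 0.11124524939712548 ang 91.16588310610166
```

View pics/w5.png

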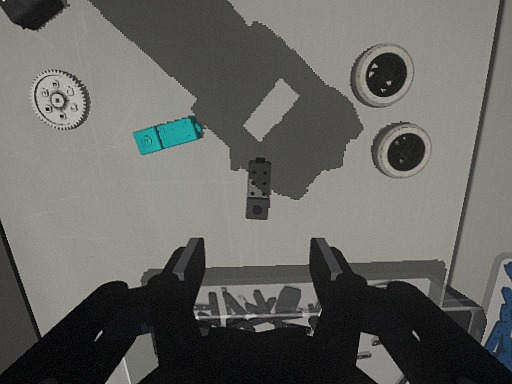

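The wrist view shows motor 2 upright at (258,188), with the grey tray further away below row 262.

Emit:
{"op": "carry_out", "data": {"claw": [0.06,0.06,0.06,0.06,0.06,0.02,0.02,0.02,0.02,0.02,0.02,0.02,0.02], "xyz": [[-0.006,0.002,0.04],[0,0,0.04],[0,0,0.04],[0,0,0.03],[0,0,0.022],[0,0,0],[0,0,0],[0,0,0],[0,0,0],[0,0,-0.04],[0,0,-0.05],[0,0,-0.05],[0,0,0]], "spin": [2,0,0,0,0,0,0,0,0,0,0,0,0]}}

```text
time_s: 20.5
position: [0.5676, -0.3565, 0.3274]
eef_rot: [3.133, 0.007, 1.499]
ft_force: [0.5, 0.2, -0.3]
width: 0.284
grip_force: 42.4
```

Emit:
{"op": "carry_out", "data": {"claw": [0.02,0.02,0.02,0.02,0.02,0.02,0.02,0.02,0.02,0.02,0.02], "xyz": [[0,0,0],[0,0,0],[0.0432,0.0072,0],[0.0432,0.0072,0],[0.0432,0.0072,0],[0.0432,0.0072,0],[0.0432,0.0072,0],[0.0432,0.0072,0],[0.0432,0.0072,0],[0.0432,0.0072,0],[0,0,0]], "spin": [-9,-9,0,0,0,0,0,0,0,0,0]}}

```text
time_s: 21.88
position: [0.5386, -0.0038, 0.3196]
eef_rot: [-3.14, -0.001, 1.817]
ft_force: [-0.2, -0.7, -1.1]
width: 0.282
grip_force: 42.3
```

Emit:
{"op": "carry_out", "data": {"claw": [0.02,0.02,0.02,0.02,0.02,0.04,0.04,0.04,0.04,0.04,0.04,0.04], "xyz": [[0,0,0.04],[0,0,0.04],[0,0,0.03],[0,0,0.019],[0,0,0],[0,0,0],[0,0,0],[0,0,0],[0,0,-0.04],[0,0,-0.06],[0,0,-0.06],[0,0,0]], "spin": [0,0,0,0,0,0,0,0,0,0,0,0]}}

```text
time_s: 23.38
position: [0.5411, -0.0065, 0.3583]
eef_rot: [3.13, 0.006, 1.813]
ft_force: [0.6, -0.9, -0.1]
width: 0.472
grip_force: 0.0
```

```bash
python3 - <<'E'
from h import *
a=cam('wrist','w6');s=ctrl.get_state();print(s['position'],s['eef_rot'],s['width'])
E
```

```text
[ 0.54012167 -0.00628167  0.35481088] [3.13589215e+00 2.89099726e-03 1.81307879e+00] 0.46997920501053936
```

View pics/w6.png

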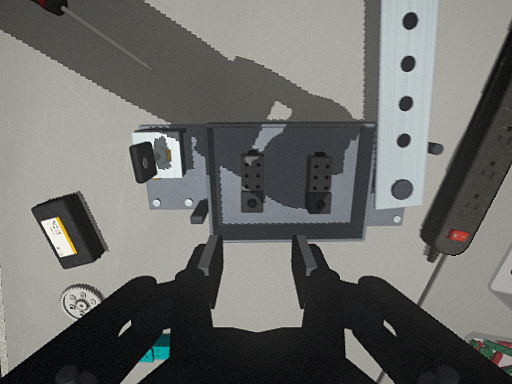

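Both motors lie flat in the bin, at (252,180) and (319,182). The bar is open on the right and the key stands in the lock at (143,161).

Emit:
{"op": "carry_out", "data": {"claw": [0.04,0.04,0.04,0.04,0.04,0.04,0.04,0.04], "xyz": [[0.033,0.023,0],[0.033,0.023,0],[0.033,0.023,0],[0.033,0.023,0],[0.033,0.023,0],[0.033,0.023,0],[0,0,0],[0,0,0]], "spin": [0,0,0,0,0,0,-5,0]}}

```text
time_s: 24.42
position: [0.6255, 0.2194, 0.3493]
eef_rot: [-3.138, -0.001, 1.9]
ft_force: [0.3, -0.4, 0.1]
width: 0.467
grip_force: 0.0
```

```bash
python3 - <<'E'
from h import *
a=cam('wrist','w7');s=ctrl.get_state();print(s['position'],s['eef_rot'],s['width'],proj(a,[.6257,.219,.102]))
E
```

```text
[0.62560399 0.21901026 0.34976416] [-3.13855836e+00 -3.98273189e-04  1.89876795e+00] 0.46835113936279926 [257.79933305 205.32267825]
```

View pics/w7.png

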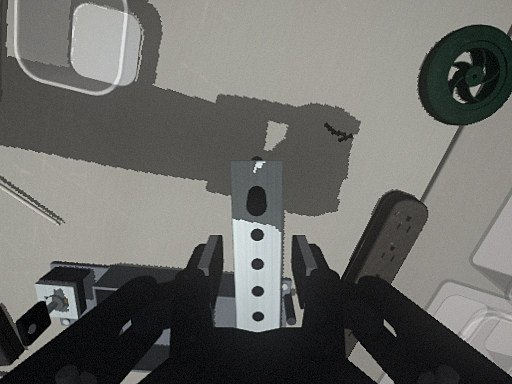

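The post sits at (257,200), centred between the fingers.

Emit:
{"op": "carry_out", "data": {"claw": [0.04,0.04,0.026,0.026,0.026,0.026,0.026,0.026,0.026,0.026,0.026,0.026,0.026,0.026,0.026,0.026,0.026,0.026,0.026,0.026], "xyz": [[0,0,0.05],[0,0,0.052],[0,0,0],[0,0,0],[-0.0009,-0.0185,0],[-0.0009,-0.0185,0],[-0.0009,-0.0185,0],[-0.0009,-0.0185,0],[-0.0009,-0.0185,0],[-0.0009,-0.0185,0],[-0.0009,-0.0185,0],[-0.0009,-0.0185,0],[-0.0009,-0.0185,0],[-0.0009,-0.0185,0],[-0.0009,-0.0185,0],[-0.0009,-0.0185,0],[-0.0009,-0.0185,0],[-0.0009,-0.0185,0],[-0.0009,-0.0185,0],[-0.0009,-0.0185,0]], "spin": [0,0,0,0,-5.3,-5.3,-5.3,-5.3,-5.3,-5.3,-5.3,-5.3,-5.3,-5.3,-5.3,-5.3,-5.3,-5.3,-5.3,-5.3]}}

```text
time_s: 26.98
position: [0.498, -0.0191, 0.2531]
eef_rot: [-3.139, 0.006, -2.901]
ft_force: [1.1, -0.0, -0.5]
width: 0.306
grip_force: 0.2
```

Emit:
{"op": "carry_out", "data": {"claw": [0.026,0.026,0.026,0.026], "xyz": [[0,-0.004,0],[0,-0.004,0],[0,0,0],[0,0,0]], "spin": [0,0,0,0]}}

```text
time_s: 27.48
position: [0.4994, -0.0242, 0.2521]
eef_rot: [3.138, 0.004, -2.905]
ft_force: [-1.9, 11.0, 9.4]
width: 0.31
grip_force: 5.3
```

Emit:
{"op": "carry_out", "data": {"claw": [0.04,0.04,0.04,0.04,0.04,0.04,0.04,0.04,0.04,0.04,0.04,0.04,0.04,0.04,0.04,0.04,0.04], "xyz": [[0,0.004,0],[0,0,0],[0,0,-0.04],[0,0,-0.05],[0.028,0.0173,0],[0.0285,0.0173,0],[0,0,0],[0,0,0],[0,0,0],[0,0,0],[0,0,0],[0,0,0],[0,0,0],[0,0,0],[0,0,0],[0,0,0],[0,0,0]], "spin": [0,0,0,0,0,0,8.3,8.3,8.3,8.3,8.3,8.3,8.3,8.3,8.3,8.3,0]}}

```text
time_s: 29.6
position: [0.4345, -0.0018, 0.3397]
eef_rot: [-3.142, 0.0, 1.933]
ft_force: [-0.1, 0.5, -0.2]
width: 0.464
grip_force: 0.0
```

```bash
python3 - <<'E'
from h import *
a=cam('wrist','w8');s=ctrl.get_state();print(s['position'],s['eef_rot'],s['width'],proj(a,[.4352,.000,.098]))
E
```

```text
[ 0.43455519 -0.00176367  0.33971359] [-3.14153991e+00  2.05170602e-04  1.93360170e+00] 0.46556226430673453 [258.27119246 205.17066511]
```

View pics/w8.png

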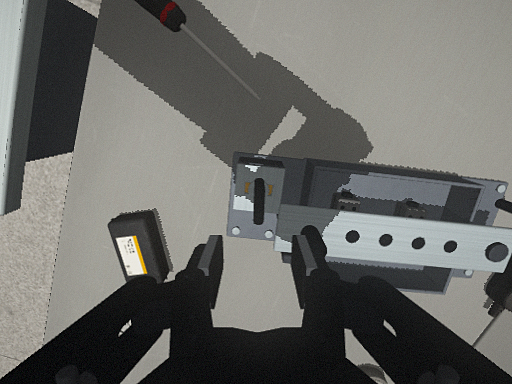

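The bar is shut and the key stands at (259,200), nearly in line with the fingers.

Emit:
{"op": "carry_out", "data": {"claw": [0.04,0.04,0.04,0.0,0.0,0.0,0.0,0,0,0,0,0,0,0,0,0,0,0,0,0], "xyz": [[0.001,0.001,0.04],[0,0,0.04],[0,0,0.023],[0,0,0],[0,0,0],[0,0,0],[0,0,0],[0,0,0],[0,0,0],[0,0,0],[0,0,0],[0,0,0],[0,0,0],[0,0,0],[0,0,0],[0,0,0],[0,0,0],[0,0,0],[0,0,0],[0,0,0]], "spin": [0,0,0,0,0,0,0,-8.5,-8.5,-8.5,-8.5,-8.5,-8.5,-8.5,-8.5,-8.5,-8.5,-2,-2,0,0], "force": 50}}

```text
$.spin: bad value
```

Emit:
{"op": "carry_out", "data": {"claw": [0.04,0.04,0.04,0.0,0.0,0.0,0.0,0,0,0,0,0,0,0,0,0,0,0,0,0], "xyz": [[0.001,0.001,0.04],[0,0,0.04],[0,0,0.023],[0,0,0],[0,0,0],[0,0,0],[0,0,0],[0,0,0],[0,0,0],[0,0,0],[0,0,0],[0,0,0],[0,0,0],[0,0,0],[0,0,0],[0,0,0],[0,0,0],[0,0,0],[0,0,0],[0,0,0]], "spin": [0,0,0,0,0,0,0,-8.5,-8.5,-8.5,-8.5,-8.5,-8.5,-8.5,-8.5,-8.5,-8.5,-2,-2,0], "force": 50}}

```text
time_s: 32.15
position: [0.4356, -0.0004, 0.2374]
eef_rot: [-3.141, 0.001, -2.799]
ft_force: [-1.2, 3.9, 6.0]
width: 0.098
grip_force: 51.6
```

```bash
python3 -c "
from h import *
s=ctrl.get_state();print(s['ft_force'],s['moment'],s['eef_rot'],s['width'],s['joint_torque'][5])"
```

```text
[-1.21714993  3.92191739  6.00053124] [ 0.65740492  0.11596474 -0.07604226] [-3.14143885e+00  1.45876321e-03 -2.79913018e+00] 0.09837792711702803 -0.09405292337760329
```

Emit:
{"op": "carry_out", "data": {"claw": [0,0,0,0], "xyz": [[0,0,0],[0,0,0],[0,0,0],[0,0,0]], "spin": [-3,0,0,0]}}

```text
time_s: 32.65
position: [0.4356, -0.0004, 0.2374]
eef_rot: [-3.142, 0.001, -2.747]
ft_force: [0.4, 3.0, 6.6]
width: 0.096
grip_force: 51.7
```

```bash
python3 -c "
from h import *
s=ctrl.get_state();print(s['ft_force'],s['moment'],s['eef_rot'],s['width'],s['joint_torque'][5])"
```

```text
[0.38020757 2.99779653 6.62485347] [ 0.67187564  0.05551983 -0.07870666] [-3.14150308e+00  1.41831935e-03 -2.74725091e+00] 0.09592425894266897 -0.11508963536471128
```

Emit:
{"op": "carry_out", "data": {"claw": [0,0,0,0,0], "xyz": [[0,0,0],[0,0,0],[0,0,0],[0,0,0],[0,0,0]], "spin": [-3,-1,0,0,0]}}

```text
time_s: 33.28
position: [0.4356, -0.0004, 0.2374]
eef_rot: [3.141, 0.002, -2.68]
ft_force: [-0.6, 3.4, 5.9]
width: 0.097
grip_force: 52.7
```

```bash
python3 -c "
from h import *
s=ctrl.get_state();print(s['ft_force'],s['moment'],s['eef_rot'],s['width'],s['joint_torque'][5])
w=cam('wrist','w9')
cv2.imwrite('pics/w9c.png',cv2.resize(w['color'][120:300,170:350,::-1],None,fx=3,fy=3))"
```

```text
[-0.64511668  3.43930047  5.9081065 ] [ 0.64534187  0.13537788 -0.59874258] [ 3.14126213e+00  1.69651832e-03 -2.67951482e+00] 0.09722799657668647 -0.6576702184975147
```

View pics/w9c.png

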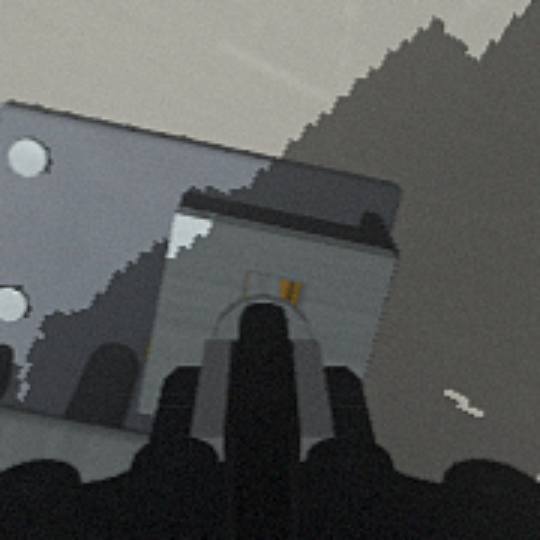

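The crop shows the key held square between the fingers, and the moment shows the lock hard on its stop. I'll ease back to mid-play and pull.

Emit:
{"op": "carry_out", "data": {"claw": [0,0,0,0,0,0], "xyz": [[0,0,0],[0,0,0],[0,0,-0.004],[0,0,-0.004],[0,0,0],[0,0,0]], "spin": [4,3,0,0,0,0]}}

```text
time_s: 34.08
position: [0.4351, -0.0004, 0.2446]
eef_rot: [-3.141, -0.0, -2.798]
ft_force: [0.1, -0.7, -0.5]
width: 0.096
grip_force: 50.7
```

```bash
python3 -c "
from h import *
s=ctrl.get_state();print(s['ft_force'],s['moment'],s['eef_rot'],s['width'],s['joint_torque'][5])"
```

```text
[ 0.05808762 -0.72938622 -0.54561892] [0.02851297 0.02434535 0.00746893] [-3.14146223e+00 -1.62839673e-04 -2.79805256e+00] 0.09551923764848938 -0.0009338008749182336
```

Emit:
{"op": "carry_out", "data": {"claw": [0,0,0,0,0,0,0,0,0,0,0,0,0,0], "xyz": [[0,0,-0.01],[0,0,-0.01],[0,0,-0.02],[0,0,-0.03],[0,0,-0.03],[-0.0138,0.042,0],[-0.0138,0.042,0],[-0.0138,0.042,0],[-0.0138,0.042,0],[-0.0138,0.042,0],[-0.0138,0.042,0],[-0.0138,0.042,0],[0,0,0],[0,0,0]], "spin": [0,0,0,0,0,0,0,0,0,0,0,0,0,0]}}

```text
time_s: 35.83
position: [0.4271, 0.3087, 0.345]
eef_rot: [-3.141, 0.0, -2.798]
ft_force: [0.8, 0.7, -0.7]
width: 0.103
grip_force: 50.7
```

```bash
python3 -c "
from h import *
w=cam('wrist','w10');s=ctrl.get_state();print(s['position'],s['eef_rot'],s['width'])
t=np.load('w1.npy',allow_pickle=True).item()
for x in (-1,1):
  for y in (-1,1):
    cv2.circle(w['color'],tuple(int(v) for v in proj(w,[.4272+x*.037,.3085+y*.037,.002])),3,(255,0,0),1)
cv2.circle(w['color'],tuple(int(v) for v in proj(w,[.4272,.3085,.002])),3,(255,0,0),1)
cv2.imwrite('pics/w10.png',w['color'][:,:,::-1])"
```

```text
[0.42721801 0.30827734 0.34494281] [-3.14130389e+00  3.94720148e-05 -2.79898888e+00] 0.09632074200981101
```

View pics/w10.png

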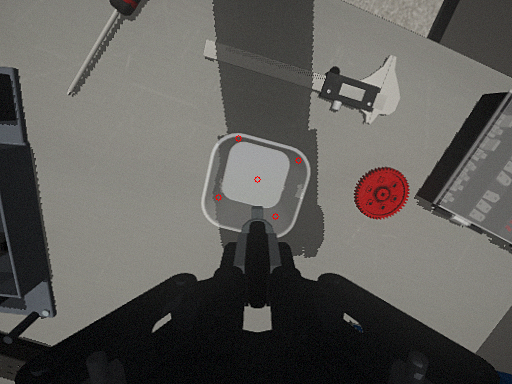

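The cup floor is centred near (255,176), within 3 mm of the estimate at (257,179), and the key hangs above it.

Emit:
{"op": "carry_out", "data": {"claw": [0,0,0,0,0,0,0.028,0.028,0.028,0.028,0.028,0.028,0.028,0.028,0.028], "xyz": [[0,0.001,0.03],[0,0,0.03],[0,0,0.03],[0,0,0.02],[0,0,0.015],[0,0,0],[0,0,0],[0,0,0],[0,0,0],[0,0,-0.02],[0,0,-0.04],[0,0,-0.04],[0,0,-0.05],[0,0,0],[0,0,0]], "spin": [0,0,0,0,0,0,0,0,0,0,0,0,0,0,0]}}

```text
time_s: 37.75
position: [0.4266, 0.3098, 0.3694]
eef_rot: [-3.142, -0.0, -2.798]
ft_force: [-0.1, 0.3, 0.5]
width: 0.324
grip_force: 0.0
```

```bash
python3 -c "
from h import *
w=cam('wrist','w11');a=cam('top');b=cam('side');s=ctrl.get_state();print(s['position'],s['width'],s['ft_force'])
im=np.zeros((600,800,3),np.uint8)
im[:384,:512]=w['color'];im[:288,512:]=cv2.resize(a['color'][150:300,200:350],(288,288));im[384:600,:432]=cv2.resize(b['color'][150:240,150:330],(432,216));im[290:578,512:]=cv2.resize(a['color'][190:262,120:192],(288,288))
cv2.imwrite('pics/c11.png',im[:,:,::-1])"
```

```text
[0.42641217 0.30970269 0.36797782] 0.3250260258126982 [-0.53193098 -0.29375397 -0.5385533 ]
```

View pics/c11.png

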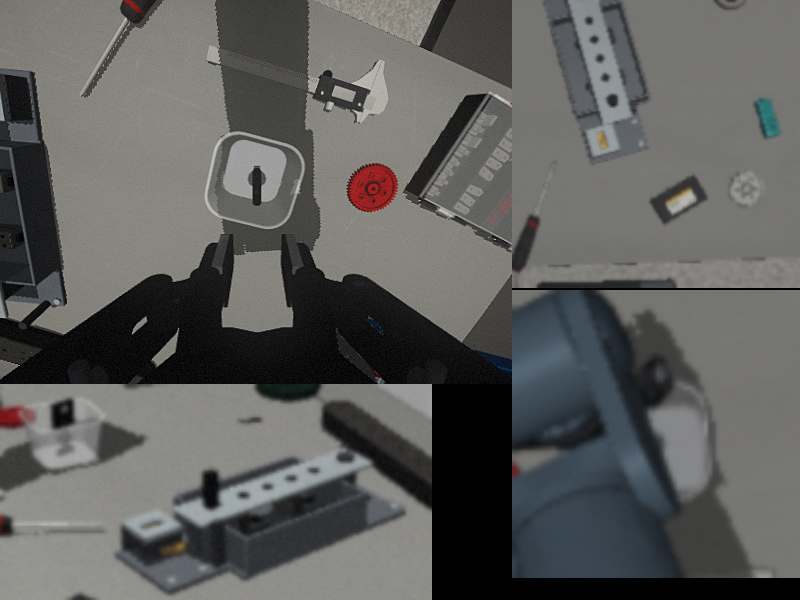

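The key stands in the cup at (257,185) in the wrist part. The bar is shut with its cam engaged, and no motor is left on the table.

```bash
python3 -c "
from cell import ctrl
print(ctrl.close_job())"
```

```text
the job is handed in; nothing more can be done
None
```

I handed the job in at about 38 s: both loose gear motors lie flat in the bin, the bar is shut and locked, and the key is standing in the cup. The hand-in gave no verdict.

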